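# Pump up the hydraulic hand pump until its indicator pin pops out

## Task

On the small hydraulic hand pump, push the release-valve lever with a fingertip over to its closed stop on the indicator pin's side, then press the pump's black mushroom plunger with the fingertips, letting it spring back up between strokes, again and again until the steel indicator pin beside it pops fully out. Only push: do not pull the plunger up, do not touch the pin, leave the valve closed and the plunger up, and do not disturb the things standing around the pump.

Things in the scene. Friction and masses are not known exactly. Their poses are not given: they have to be found in the camera images.
- pump: grey and bare-aluminium hand pump, bolted down. Base plate 130 x 190 x 10 mm; origin: centre of its underside. At yaw 0 its +x points away from the robot, +y left. On it (mm): round plunger barrel 48 wide, top 94 up, at x 20, y 50; square indicator housing 44 x 40, top 88 up, brass gland to 94, at x 20, y -40; valve block 40 x 40, top 58 up, at x -35, y 0, nearest the robot.
- plunger_top (a point): centre of the top of the plunger's black mushroom head, 40 mm across and 14 mm thick, 124 mm above the worktop when up; moves with it. Press straight down here.
- plunger (a joint): m: 0 = up at rest, 0.0145 = fully down (solid stop), negative = pulled up. A spring returns it. A full press takes 6 to 8 N, rising along the stroke. Each full stroke (down to within 1 mm of the stop, back up to within 1 mm of rest) ratchets the pin up 12 mm (the first one 3 to 15 mm), only while the valve is closed; shorter strokes may raise nothing.
- pin_tip (a point): top of the steel indicator pin (9 mm thick), which slides up out of the brass gland on the indicator housing, 90 mm to the right (-y of the pump) of the plunger. Its tip is 98 mm above the worktop when fully in and 158 mm when fully out.
- pin: the indicator pin itself; its origin is on its axis, 4 mm below its tip. Not to be touched.
- pin_out (a joint): how far the pin has come out, in m: 0 = in, 0.060 = fully out. It starts somewhere in 0 to 0.016, climbs with each stroke and stays where it is; on passing about 0.052 it pops by itself to 0.060 and stays there. Four or five full strokes are needed; more strokes after that do nothing.
- lever_knob (a point): middle of the upright black post (about 13 mm thick, reaching from 70 to 97 mm above the worktop; this point is 84 mm above it) at the end of the flat release-valve lever, which lies level on top of the valve block, pointing towards the robot at yaw 0. Moves with the lever.
- lever_hinge (a point): point on the lever's upright hinge axis, at the same height as lever_knob, 54 mm from it.
- lever (a joint): release-valve lever angle in rad: 0 = open (swung 0.6 rad to the left, +y, of the pump's -x direction), 1.2 = closed (0.6 rad to the right, -y, of it); both are stops. It grows as the post is pushed to the right (counter-clockwise seen from above), takes about 1 N at the post and stays where it is left.
- cone: loose pale round tablet, 43 mm wide, 15 mm high, left of the pump; bystander. Origin at the centre of its underside (so for the other bystanders).
- bottle: loose amber glass bottle with black cap, 41 mm wide, 98 mm high, behind the pump; bystander.
- clamp: loose turned wooden ring clamp, 114 x 25 x 22 mm, lying right of the pump; bystander.
- bangle: loose silver bangle with a stone, 72 x 88 x 37 mm, right of the pump; bystander.
- cuff: loose black leather cuff, 36 mm wide, 29 mm high, left of the pump; bystander.
- scriber: loose steel scriber, 103 mm long, 8 mm thick, lying behind the pump; bystander.

How it is judged:
By the outcome, as a careful person would: the job done as asked, in the order asked, and still so for the second after the job is handed in, with the robot touching nothing.
It also fails if it takes over 45 s, if anything falls off the work surface, if the arm or the gripper's body presses on something with over 40 N, if the wrist force passes 120 N, or if a joint passes its speed limit or range.

## Robot

A 6-joint arm with a two-finger parallel gripper is mounted at the origin on a cart in front of the work surface, level with it; the furniture and walls round the work are solid. World frame = base frame: x ahead of the robot, y to its left, z up, the work surface at z = 0. Lengths are in m, angles in degrees, forces in N, time in s.
With the tool pointing down it reaches from about 0.35 to 0.95 m from the base axis. Payload 17.4 kg.
Tool frame: the origin (TCP) lies between the finger pads; the fingertips stand 8 mm ahead of it and the grasp point (between the pads) lies 11 mm behind it; x points along the fingers, z is the direction in which the jaws open and shut, and the axes are right-handed (so a half turn about x gives the same grasp; the last joint's range is limited). The gripper opens to 93 mm and grips with 3 to 60 N. Pads are 15 mm wide; open, the fingers measure 128 mm over their backs; the gripper's body (75 mm by 188 mm) begins 65 mm behind the grasp point.
Start: joints at [74.439, 6.646, 82.598, -0, 90.757, -2.166], TCP at [0.156, 0.657, 0.227] pointing down, gripper open.
Joint ranges: [-162.19, 162.19], [-47.58, 125.68], [4.15, 143.07], [-65.23, 245.23], [0.69, 171.88], [-170.13, 170.13]. Speed limits (degrees/s): [108.29, 108.29, 127.2, 180, 180, 180].

## Interface

Orientations are given as [roll, pitch, yaw] about the fixed x, y, z axes, in that order (R = Rz(yaw) Ry(pitch) Rx(roll)).
In Python, from cell import read_state, get_image, camera_info, close_job, outline_of, spot_point gives the robot as it stands.
- The arm moves only by the tool carry_out, never from a script. Its argument "moves" is one flat list of numbers, 6 for each row, row after row: the shift along the tool's x, y, z in m, then the turn, a rotation vector about the tool's x, y, z in degrees. A call has 1 to 20 rows; each row is the pose to reach, as a shift and turn from the pose measured when the call began, along the tool's axes at that moment; what a row does not reach only later rows make up. A row lasts 1/10 s, in which the tool goes at most 50 mm and 8.59 degrees, less where a joint would pass 70% of its speed; a pose out of reach is approached as far as the arm can. A call with a gripper value outside its range is refused whole. "gripper" is the opening in per cent of the stroke, from 0 (shut) to 100 (fully open), set as the call begins (left out, the last holds). The fingers move at their own pace and stop on an object; "newtons" is the grip in N (left out, the last holds). Time passes only in rows, so rows that repeat a pose let the fingers close. It gives the time, the measured TCP pose, the force and the opening at its end, in the units of the state.
- read_state(): the state, without advancing time (a new reading comes with each control period).
- get_image(name): name is "side" or "top"; returns the picture (480x640x3 uint8, red, green, blue); there is no depth.
- camera_info(name): a dict with "camera_matrix" (3x3 intrinsics, pixels), "distortion" ([k1, k2, p1, p2, k3] as OpenCV has them; the pictures are not rectified), "rvec" (rotation vector, rad) and "tvec" (3), from world to camera coordinates, as OpenCV has them. Camera axes: x right, y down, z forward; pixel columns grow to the right and rows downward; lengths in m; the calibration is good to about 2 mm. A picture is of the moment at which its call begins. camera_info takes no time and is no camera call.
- close_job(): hands the job in, once; it reports no verdict.
Trained networks look in the newest picture that a camera, given by its name, has taken for a name from the list of things; names that differ only in an ending like _2 or _b are one class to them, and where a whole thing is asked for, a point or a joint stands for the part that bears it (a point fixed in the world has none). Each returns a list of dicts, best first, with "score" (0 to 1); they miss things now and then, are a little off and sometimes report something else, mostly with a low value. They report only what shows in the picture. A call takes as long as a camera call.
- outline_of(camera, name): "mask" (480x640 bool, what is visible of it) and "at" ([row, column] in pixels, amid what is visible of it).
- spot_point(camera, name): "at" ([row, column] in pixels: a listed point, or the origin of a listed thing).
The state is a dict: "t": time; "joint_positions": joint angles; "dq": joint speeds; "effort": joint torques, N m; "ee_pos": TCP position; "orientation": TCP orientation; "ft_force": force on the tool from outside, world axes, zero at the start; "wrist_torque": the same for the moment, N m; "grip_width": finger opening in m.
Only numpy, scipy, OpenCV 4.12 (cv2) and the standard library are available. Lean on these libraries where they do the work, as an engineer would, in place of code of your own. Each camera call takes 0.05 s, during which the arm holds its last target. There are 200 camera calls.

## Working session

There is one attempt and no reset: what is moved stays moved. The work goes in short steps, Python scripts to look and compute and a tool call to move; the robot and the scene stay as the last step left them, time stands still between calls to the robot, and variables do not carry over. Pictures are saved under pics/ and viewed, about 8 in all and at most 12, crops included, and the job is handed in when it is done.

Besides the shell and the picture viewer there is one more tool, called after "Call:" as name(argument=value, ...) on one line, values as JSON. carry_out: Moves the arm, as the interface text tells. Its arguments: {"type":"object","properties":{"moves":{"type":"array","items":{"type":"number"}},"gripper":{"type":"number"},"newtons":{"type":"number"}},"required":["moves"]}

```bash
mkdir -p pics; ls; cat > h.py <<'E'
import numpy as np, cv2
from cell import *
def cam(n):
    c=camera_info(n);return [np.array(c[k],float) for k in("camera_matrix","distortion","rvec","tvec")]
def ray(n,at):
    K,d,r,t=cam(n);R=cv2.Rodrigues(r)[0]
    u=cv2.undistortPoints(np.array([[[at[1],at[0]]]],float),K,d)[0,0]
    return -R.T@t.ravel(), R.T@np.array([u[0],u[1],1])
def atz(n,at,z):
    c,v=ray(n,at);return c+v*(z-c[2])/v[2]
def tri(a,b):
    (c1,v1),(c2,v2)=ray("side",a),ray("top",b)
    s=np.linalg.lstsq(np.c_[v1,-v2],c2-c1,rcond=None)[0]
    p,q=c1+v1*s[0],c2+v2*s[1];return (p+q)/2,np.linalg.norm(p-q)
def proj(n,P):
    K,d,r,t=cam(n);return cv2.projectPoints(np.array(P,float).reshape(-1,3),r,t,K,d)[0][:,0]
def save(n,f):
    im=get_image(n);cv2.imwrite("pics/"+f,im[...,::-1]);return im
E
python3 - <<'E'
from h import *
s=read_state();print(s)
for n in("side","top"):
    save(n,n+"0.png");c,v=ray(n,(240,320));print(n,c,v)
D={}
for k in("plunger_top","pin_tip","lever_knob","lever_hinge","pump"):
    r=[spot_point(n,k) for n in("side","top")]
    for n,x in zip(("side","top"),r): print(k,n,[(np.round(q["at"],1),round(q["score"],2)) for q in x[:2]])
    if all(r): print(tri(r[0][0]["at"],r[1][0]["at"]))
E
```

```text
pics
{'t': 0.0, 'joint_positions': array([ 7.44391388e+01,  6.67333569e+00,  8.26336104e+01,  1.19523702e-03,
        9.07567000e+01, -2.16560613e+00]), 'dq': array([ 0.03096877,  0.01005117, -0.05219533, -0.0610889 ,  0.08319044,
        0.03336387]), 'effort': array([-1.71485728e-03, -7.21260810e+01, -6.22579336e+01,  7.79297319e-02,
        2.39652843e-02, -1.29718028e-04]), 'ee_pos': array([0.15632664, 0.65645863, 0.22593761]), 'orientation': array([ 176.75861678,   89.9363427 , -106.63662315]), 'ft_force': array([-0.12328969, -0.81313412, -0.1736064 ]), 'wrist_torque': array([-0.01948405,  0.05672225, -0.01959046]), 'grip_width': 0.09279855056860525}
side [ 0.18742844 -0.46656872  0.74218955] [ 0.46028169  0.54561475 -0.70043753]
top [0.56485608 0.04883657 0.94252059] [ 0.07957674 -0.0279975  -0.99644513]
plunger_top side [(array([252.9, 356.6]), 0.56), (array([256.1, 341.2]), 0.56)]
plunger_top top [(array([247.6, 361.8]), 0.84)]
(array([ 0.61734709, -0.04945447,  0.12972287]), np.float64(0.0009357692045818132))
pin_tip side [(array([336.3, 415.6]), 0.65), (array([303.1, 371.8]), 0.42)]
pin_tip top [(array([267.9, 401.4]), 0.4)]
(array([ 0.60632363, -0.16417943,  0.03548334]), np.float64(0.0615606454361271))
lever_knob side [(array([293.6, 295.3]), 0.87)]
lever_knob top [(array([302., 346.]), 0.52)]
(array([ 0.51443938, -0.02487182,  0.08290387]), np.float64(0.006680793999704157))
lever_hinge side [(array([303. , 330.4]), 0.72)]
lever_hinge top [(array([288.8, 368.2]), 0.48)]
(array([ 0.54382822, -0.07002203,  0.07929686]), np.float64(0.0029425647813668162))
pump side [(array([326. , 348.7]), 0.94)]
pump top [(array([272.1, 368.2]), 0.79)]
(array([ 0.57711696, -0.08087652,  0.00112873]), np.float64(0.004754946181036462))
```

```bash
python3 - <<'E'
import cv2
a=cv2.imread("pics/side0.png");b=cv2.imread("pics/top0.png")
cv2.imwrite("pics/side0c.png",cv2.resize(a[180:420,220:520],(750,600)))
cv2.imwrite("pics/top0c.png",cv2.resize(b[170:370,260:510],(750,600)))
E
```

```text
(no output)
```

View pics/side0c.png

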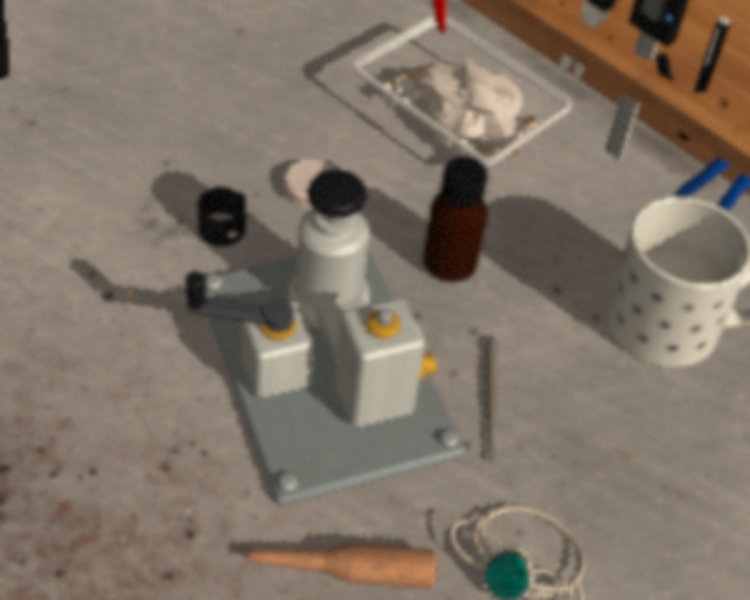

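View pics/top0c.png

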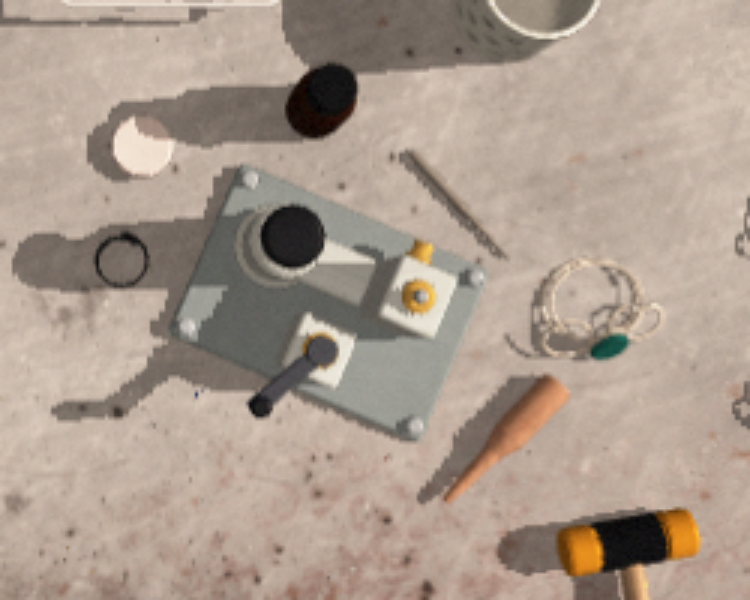

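View pics/top0.png

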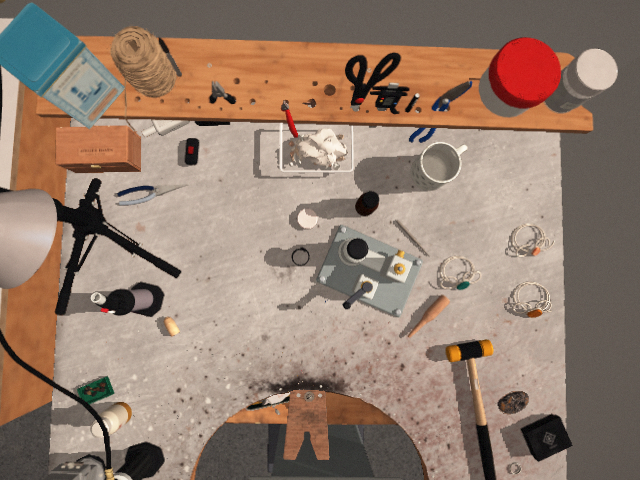

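```bash
python3 - <<'E'
from h import *
from scipy.optimize import least_squares
P=np.array([[20,50,124],[65,95,10],[65,-95,10],[-65,-95,10],[-65,95,10],[-35,0,78]])/1e3
T=np.array([[357.3,248.7],[339.3,225],[422.3,260],[398.3,316.7],[317.3,276],[366.5,286.7]])
S=np.array([[355.2,256.0],[np.nan]*2,[405.2,360.5],[332.5,379],[np.nan]*2,[331,306]])
def W(p,Q):
    c,s=np.cos(p[2]),np.sin(p[2]);Q=np.atleast_2d(Q)
    return np.c_[p[0]+c*Q[:,0]-s*Q[:,1],p[1]+s*Q[:,0]+c*Q[:,1],Q[:,2]]
m=~np.isnan(S[:,0])
f=lambda p:np.r_[(proj("top",W(p,P))-T).ravel(),(proj("side",W(p,P))-S)[m].ravel()]
r=least_squares(f,[.577,-.08,-.4],loss="soft_l1");p=r.x
print(p,np.degrees(p[2]));print(f(p).reshape(-1,2).round(1))
for a in(-.6,0,.6):
    q=p[2];print("knob",a,W(p,[-.035-.054*np.cos(a),-.054*np.sin(a),.084]))
print("plunger",W(p,P[0]),"pin",W(p,[.02,-.04,.1]),"hinge",W(p,[-.035,0,.084]))
k=W(p,[-.035-.054*np.cos(.6),.054*np.sin(.6),.097]);print(proj("top",k),proj("side",k))
print("pin tri",tri((306.4,373.6),(269,400)),"pl tri",tri((256,355.2),(248.7,357.3)))
np.save("p.npy",p)
for k in("bottle","cone","cuff"):
    print(k,[atz("top",q["at"],0.0) for q in spot_point("top",k)[:1]])
E
```

```text
[ 0.5794204 -0.0817856 -0.3958377] -22.679829723515482
[[ 0.6 -0.7]
 [ 1.2 -2.2]
 [ 1.8 -0.1]
 [ 1.5  1.1]
 [-2.2  4.3]
 [ 1.2 -0.3]
 [-1.1 -2.7]
 [ 1.1 -1.4]
 [-3.2  0.5]
 [-0.7 -4.1]]
knob -0.6 [[ 0.51776161 -0.02297266  0.084     ]]
knob 0 [[ 0.49730242 -0.04746887  0.084     ]]
knob 0.6 [[ 0.49424833 -0.07923859  0.084     ]]
plunger [[ 0.61715294 -0.04336353  0.124     ]] pin [[ 0.58245063 -0.12640418  0.1       ]] hinge [[ 0.54712681 -0.06829025  0.084     ]]
[[344.59658075 302.06659351]] [[298.14319586 286.0760151 ]]
pin tri (array([ 0.58227106, -0.12726292,  0.09609845]), np.float64(0.002743608657386533)) pl tri (array([ 0.61751467, -0.04395115,  0.1176998 ]), np.float64(0.003109405852875148))
bottle [array([ 0.71801196, -0.06879383,  0.        ])]
cone [array([0.69068264, 0.048782  , 0.        ])]
cuff [array([ 0.58087929, -0.15154017,  0.        ])]
```

View pics/side0.png

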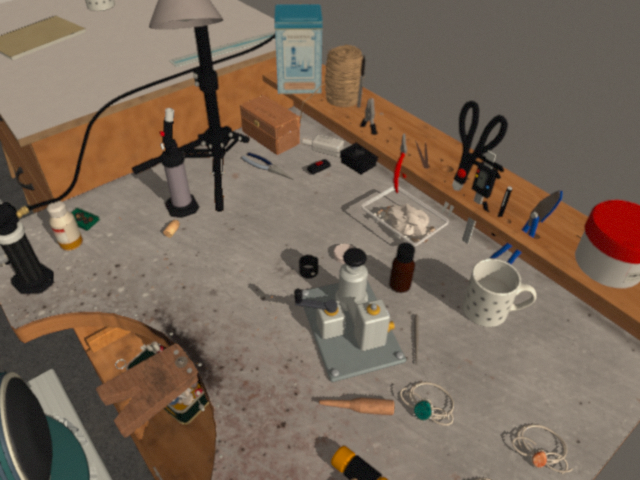

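```bash
python3 - <<'E'
from h import *
for z in(0,.2,.4):
  print(z,[atz("top",a,z)[:2].round(2) for a in[(235,20),(300,130),(420,110),(465,90),(230,90)]])
print(proj("top",[[.156,.656,.22]]),proj("side",[[.156,.656,.22],[.3,.4,0],[.5,.33,0]]))
E
```

```text
0 [array([0.64, 0.65]), array([0.51, 0.41]), array([0.27, 0.44]), array([0.18, 0.48]), array([0.65, 0.5 ])]
0.2 [array([0.62, 0.52]), array([0.52, 0.33]), array([0.33, 0.36]), array([0.26, 0.38]), array([0.63, 0.41])]
0.4 [array([0.61, 0.39]), array([0.53, 0.26]), array([0.39, 0.27]), array([0.34, 0.29]), array([0.61, 0.31])]
[[-92.43458152 532.02451364]] [[-71.16841267 120.63246723]
 [ 82.51507068 243.4932149 ]
 [187.913619   219.53167199]]
```

```bash
python3 - <<'E'
from h import *
print(tri((112,168),(298,97)),tri((212,14),(470,60)),tri((210,57),(403,120)),tri((5,170),(250,10)))
print(atz("side",(283,30),0),atz("top",(458,145),0))
E
```

```text
(array([0.52321259, 0.3760973 , 0.22442094]), np.float64(0.00010435693415676139)) (array([0.20804897, 0.48832285, 0.07797648]), np.float64(0.021005213750746793)) (array([0.30139456, 0.39981687, 0.08387527]), np.float64(0.04664158615424694)) (array([0.58337208, 0.40834985, 0.39868247]), np.float64(0.010872143324115556))
[ 1.81684595e-01  3.61181171e-01 -1.11022302e-16] [0.19237835 0.36545983 0.        ]
```

```bash
cat >> h.py <<'E'
from scipy.spatial.transform import Rotation as Ro
def go(*pts):
    s=read_state();R=Ro.from_euler("xyz",s["orientation"],degrees=True).as_matrix()
    print("t",s["t"],"pos",s["ee_pos"].round(4),"F",s["ft_force"].round(2),"z axis",R[:,2].round(3))
    for q in pts: print(q,(R.T@(np.array(q)-s["ee_pos"])).round(4))
E
python3 -c "
from h import *
go((.156,.656,.40),(.535,.045,.40),(.53,.035,.3),(.53,.035,.2))"
```

```text
t 0.75 pos [0.1564 0.6566 0.2266] F [-0.91  1.16 -0.25] z axis [ 0.232  0.973 -0.   ]
(0.156, 0.656, 0.4) [-0.1734  0.0002 -0.0007]
(0.535, 0.045, 0.4) [-0.1733 -0.51   -0.5073]
(0.53, 0.035, 0.3) [-0.0733 -0.5075 -0.5181]
(0.53, 0.035, 0.2) [ 0.0267 -0.5075 -0.5181]
```

Call:
carry_out(moves=[-0.173, 0, 0, 0, 0, 0, -0.173, 0, 0, 0, 0, 0, -0.173, 0, 0, 0, 0, 0, -0.173, 0, 0, 0, 0, 0, -0.173, -0.51, -0.507, 0, 0, 0, -0.173, -0.51, -0.507, 0, 0, 0, -0.173, -0.51, -0.507, 0, 0, 0, -0.173, -0.51, -0.507, 0, 0, 0, -0.173, -0.51, -0.507, 0, 0, 0, -0.173, -0.51, -0.507, 0, 0, 0, -0.173, -0.51, -0.507, 0, 0, 0, -0.173, -0.51, -0.507, 0, 0, 0, -0.173, -0.51, -0.507, 0, 0, 0, -0.173, -0.51, -0.507, 0, 0, 0, -0.173, -0.51, -0.507, 0, 0, 0, -0.173, -0.51, -0.507, 0, 0, 0, -0.173, -0.51, -0.507, 0, 0, 0, -0.173, -0.51, -0.507, 0, 0, 0, -0.173, -0.51, -0.507, 0, 0, 0, -0.173, -0.51, -0.507, 0, 0, 0], gripper=0, newtons=20)

```text
t: 2.75
ee_pos: [0.536, 0.0431, 0.3989]
orientation: [118.3, 89.9, -165.3]
ft_force: [0.5, -0.0, -0.5]
grip_width: 0.0005
```

```bash
python3 -c "
from h import *
go((.53,.035,.25),(.53,.035,.15),(.53,.035,.088))"
```

```text
t 2.75 pos [0.536  0.0431 0.3989] F [ 0.49 -0.01 -0.49] z axis [ 0.235  0.972 -0.001]
(0.53, 0.035, 0.25) [ 0.149   0.0038 -0.0092]
(0.53, 0.035, 0.15) [ 0.249   0.0037 -0.0091]
(0.53, 0.035, 0.088) [ 0.311   0.0036 -0.0091]
```

Call:
carry_out(moves=[0.249, 0.004, -0.009, 0, 0, 0, 0.249, 0.004, -0.009, 0, 0, 0, 0.249, 0.004, -0.009, 0, 0, 0, 0.249, 0.004, -0.009, 0, 0, 0, 0.249, 0.004, -0.009, 0, 0, 0, 0.249, 0.004, -0.009, 0, 0, 0, 0.28, 0.004, -0.009, 0, 0, 0, 0.311, 0.004, -0.009, 0, 0, 0, 0.311, 0.004, -0.009, 0, 0, 0])

```text
t: 3.65
ee_pos: [0.5288, 0.0358, 0.0873]
orientation: [106.7, 89.8, -176.9]
ft_force: [-0.4, -0.8, 0.6]
grip_width: 0.0004
```

```bash
python3 - <<'E'
from h import *
a=save("side","s1.png");b=save("top","t1.png")
c=np.hstack([cv2.resize(a[180:380,230:430],(400,400)),cv2.resize(b[180:330,280:430],(400,400))])
cv2.imwrite("pics/c1.png",c[...,::-1])
go((.522,-.001,.088),(.508,-.022,.088),(.5025,-.04,.088),(.4995,-.0557,.088))
E
```

```text
t 3.75 pos [0.5304 0.0357 0.0907] F [0.3  0.1  1.46] z axis [ 0.234  0.972 -0.   ]
(0.522, -0.001, 0.088) [ 0.0027 -0.0004 -0.0376]
(0.508, -0.022, 0.088) [ 0.0027  0.0083 -0.0613]
(0.5025, -0.04, 0.088) [ 0.0027  0.0094 -0.0801]
(0.4995, -0.0557, 0.088) [ 0.0027  0.0087 -0.0961]
```

View pics/c1.png

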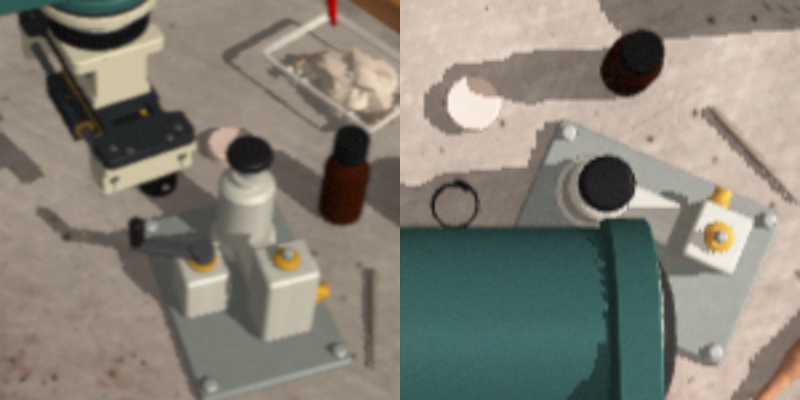

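```bash
python3 - <<'E'
from h import *
for n,o,k in(("side",(230,180),2),("top",(280,180),400/150)):
    print(n,((proj(n,[[.53,.0357,.083],[.53,.0357,.1],[.53,.0357,.165],[.538,.053,.083],[.522,.018,.083],[.516,-.024,.097]])-o)*k).round())
E
```

```text
side [[105. 175.]
 [104. 161.]
 [101. 104.]
 [101. 159.]
 [110. 191.]
 [135. 214.]]
top [[ 88. 305.]
 [ 89. 306.]
 [ 90. 311.]
 [ 64. 294.]
 [113. 317.]
 [174. 328.]]
```

Call:
carry_out(moves=[0.002, 0, -0.012, 0, 0, 0, 0.002, 0, -0.024, 0, 0, 0, 0.002, 0, -0.034, 0, 0, 0, 0.002, 0.001, -0.039, 0, 0, 0, 0.002, 0.003, -0.045, 0, 0, 0, 0.002, 0.005, -0.051, 0, 0, 0, 0.002, 0.007, -0.056, 0, 0, 0, 0.002, 0.008, -0.061, 0, 0, 0, 0.002, 0.009, -0.067, 0, 0, 0, 0.002, 0.009, -0.073, 0, 0, 0, 0.002, 0.009, -0.079, 0, 0, 0, 0.002, 0.009, -0.085, 0, 0, 0, 0.002, 0.009, -0.09, 0, 0, 0, 0.002, 0.009, -0.09, 0, 0, 0])

```text
t: 5.15
ee_pos: [0.5006, -0.0504, 0.0888]
orientation: [-114.1, 89.9, -37.6]
ft_force: [0.5, 0.0, 0.8]
grip_width: 0.0004
```

```bash
python3 - <<'E'
from h import *
a=save("side","s2.png")
r=spot_point("side","lever_knob");print([(q["at"],q["score"]) for q in r[:2]]); 
if r: print(atz("side",r[0]["at"],.084))
print("pred closed px",proj("side",[[.494,-.079,.084]]))
cv2.imwrite("pics/c2.png",cv2.resize(a[200:380,220:430],(560,480))[...,::-1])
go()
E
```

```text
[([314.8, 304.1], 0.65)]
[ 0.49584771 -0.06585024  0.084     ]
pred closed px [[308.47654461 320.74885578]]
t 5.25 pos [ 0.5006 -0.0499  0.0887] F [-0.26  0.05 -0.68] z axis [ 0.235  0.972 -0.   ]
```

View pics/c2.png

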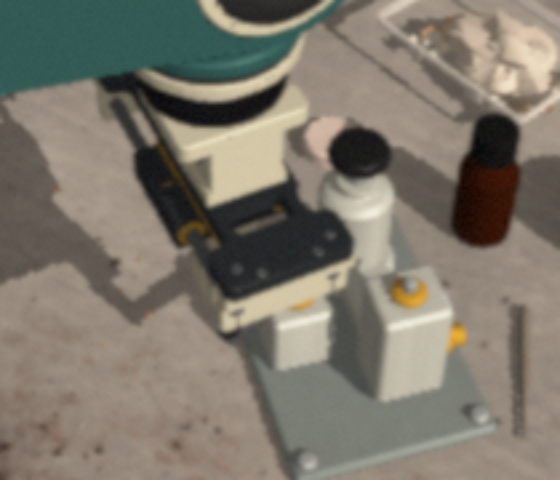

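Call:
carry_out(moves=[0, 0, -0.002, 0, 0, 0, 0, 0, -0.004, 0, 0, 0, 0, 0, -0.006, 0, 0, 0, 0, 0, -0.006, 0, 0, 0])

```text
t: 5.65
ee_pos: [0.4992, -0.0559, 0.0888]
orientation: [-112.5, 90.0, -36.1]
ft_force: [0.3, -0.2, -0.6]
grip_width: 0.0006
```

Call:
carry_out(moves=[0, 0, -0.002, 0, 0, 0, 0, 0, -0.003, 0, 0, 0, 0, 0, -0.003, 0, 0, 0])

```text
t: 5.95
ee_pos: [0.4986, -0.0588, 0.0888]
orientation: [-81.4, 89.9, -5.0]
ft_force: [2.8, 2.2, -0.2]
grip_width: 0.0004
```

Call:
carry_out(moves=[0, 0, -0.002, 0, 0, 0, 0, 0, -0.002, 0, 0, 0])

```text
t: 6.15
ee_pos: [0.4985, -0.0594, 0.0888]
orientation: [-18.1, 89.8, 58.3]
ft_force: [5.1, 14.0, -0.1]
grip_width: 0.0005
```

Call:
carry_out(moves=[0, 0, -0.002, 0, 0, 0, 0, 0, -0.002, 0, 0, 0])

```text
t: 6.35
ee_pos: [0.4984, -0.0596, 0.0889]
orientation: [-10.0, 89.6, 66.5]
ft_force: [5.8, 18.2, 0.2]
grip_width: 0.0005
```

Call:
carry_out(moves=[0, 0, 0.01, 0, 0, 0, 0, 0, 0.03, 0, 0, 0, 0, 0, 0.06, 0, 0, 0, -0.04, 0, 0.09, 0, 0, 0, -0.08, 0, 0.12, 0, 0, 0, -0.12, 0, 0.12, 0, 0, 0, -0.12, 0, 0.12, 0, 0, 0])

```text
t: 7.05
ee_pos: [0.5277, 0.0571, 0.2155]
orientation: [-42.0, 89.3, 34.6]
ft_force: [0.4, 0.2, -1.2]
grip_width: 0.0008
```

```bash
python3 - <<'E'
from h import *
a=save("side","s3.png");b=save("top","t3.png")
for k,z in(("lever_knob",.084),("plunger_top",.124),("pin_tip",.1)):
  for n in("side","top"):
    r=spot_point(n,k);print(k,n,[(q["at"],round(q["score"],2),atz(n,q["at"],z).round(4)) for q in r[:2]])
c=np.hstack([cv2.resize(a[200:380,230:410],(400,400)),cv2.resize(b[180:330,280:430],(400,400))])
cv2.imwrite("pics/c3.png",c[...,::-1])
go((.617,-.0445,.20),(.617,-.0445,.145),(.617,-.0445,.132))
E
```

```text
lever_knob side [([320.4, 307.4], 0.92, array([ 0.4931, -0.0774,  0.084 ])), ([268.5, 308.6], 0.56, array([0.5617, 0.0055, 0.084 ]))]
lever_knob top []
plunger_top side [([250.0, 356.1], 0.69, array([ 0.6248, -0.0399,  0.124 ])), ([307.4, 375.6], 0.18, array([ 0.5673, -0.1459,  0.124 ]))]
plunger_top top [([248.7, 361.5], 0.7, array([ 0.6161, -0.0499,  0.124 ])), ([267.4, 400.2], 0.63, array([ 0.5836, -0.1209,  0.124 ]))]
pin_tip side [([306.5, 373.3], 0.51, array([ 0.5806, -0.1299,  0.1   ]))]
pin_tip top [([267.3, 398.8], 0.51, array([ 0.5843, -0.1233,  0.1   ])), ([237.2, 414.7], 0.29, array([ 0.6415, -0.1531,  0.1   ]))]
t 7.45 pos [0.5258 0.056  0.2088] F [-0.84 -0.82  0.05] z axis [0.235 0.972 0.007]
(0.617, -0.0445, 0.2) [ 0.0082 -0.1122 -0.0764]
(0.617, -0.0445, 0.145) [ 0.0632 -0.1122 -0.0768]
(0.617, -0.0445, 0.132) [ 0.0762 -0.1122 -0.0769]
```

View pics/c3.png

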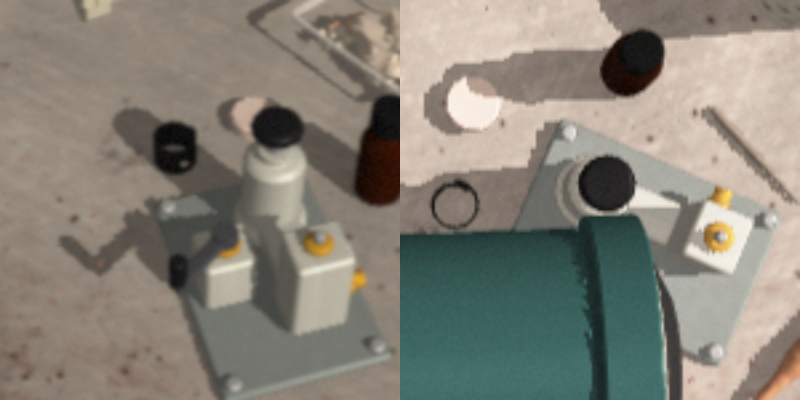

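Call:
carry_out(moves=[0.008, -0.112, -0.0765, 0, 0, 0, 0.008, -0.112, -0.0765, 0, 0, 0, 0.008, -0.112, -0.0765, 0, 0, 0, 0.008, -0.112, -0.0765, 0, 0, 0, 0.04, -0.112, -0.0765, 0, 0, 0, 0.06, -0.112, -0.077, 0, 0, 0, 0.062, -0.112, -0.077, 0, 0, 0, 0.062, -0.112, -0.077, 0, 0, 0])

```text
t: 8.25
ee_pos: [0.6165, -0.0444, 0.1463]
orientation: [6.3, 89.6, 82.7]
ft_force: [-0.1, 0.1, 0.1]
grip_width: 0.0009
```

```bash
python3 -c "
from h import *
go((.617,-.0445,.140),(.617,-.0445,.125),(.617,-.0445,.114))"
```

```text
t 8.25 pos [ 0.6165 -0.0444  0.1463] F [-0.1   0.11  0.08] z axis [0.234 0.972 0.007]
(0.617, -0.0445, 0.14) [ 0.0063 -0.0005  0.    ]
(0.617, -0.0445, 0.125) [ 0.0213 -0.0006 -0.0001]
(0.617, -0.0445, 0.114) [ 0.0323 -0.0006 -0.0002]
```

First press, stopping at the bottom to read depth and force.

Call:
carry_out(moves=[0.006, 0, 0, 0, 0, 0, 0.013, 0, 0, 0, 0, 0, 0.018, 0, 0, 0, 0, 0, 0.023, 0, 0, 0, 0, 0, 0.028, 0, 0, 0, 0, 0, 0.031, 0, 0, 0, 0, 0, 0.031, 0, 0, 0, 0, 0])

```text
t: 8.95
ee_pos: [0.6169, -0.0442, 0.1173]
orientation: [-6.8, 89.6, 69.6]
ft_force: [-7.3, 0.0, 19.1]
grip_width: 0.0003
```

Call:
carry_out(moves=[-0.007, 0, 0, 0, 0, 0, -0.015, 0, 0, 0, 0, 0, -0.022, 0, 0, 0, 0, 0, -0.024, 0, 0, 0, 0, 0, -0.024, 0, 0, 0, 0, 0, -0.018, 0, 0, 0, 0, 0, -0.012, 0, 0, 0, 0, 0, -0.006, 0, 0, 0, 0, 0, 0.0, 0, 0, 0, 0, 0, 0.002, 0, 0, 0, 0, 0, 0.002, 0, 0, 0, 0, 0])

```text
t: 10.05
ee_pos: [0.6171, -0.0443, 0.1173]
orientation: [-17.0, 89.6, 59.4]
ft_force: [-9.6, 0.1, 23.4]
grip_width: 0.0008
```

Call:
carry_out(moves=[-0.007, 0, 0, 0, 0, 0, -0.015, 0, 0, 0, 0, 0, -0.022, 0, 0, 0, 0, 0, -0.024, 0, 0, 0, 0, 0, -0.024, 0, 0, 0, 0, 0, -0.018, 0, 0, 0, 0, 0, -0.012, 0, 0, 0, 0, 0, -0.006, 0, 0, 0, 0, 0, 0.0, 0, 0, 0, 0, 0, 0.002, 0, 0, 0, 0, 0, 0.002, 0, 0, 0, 0, 0])

```text
t: 11.15
ee_pos: [0.6174, -0.0445, 0.1173]
orientation: [-26.4, 89.5, 50.0]
ft_force: [-9.5, 0.0, 24.6]
grip_width: 0.0005
```

Call:
carry_out(moves=[-0.007, 0, 0, 0, 0, 0, -0.015, 0, 0, 0, 0, 0, -0.022, 0, 0, 0, 0, 0, -0.024, 0, 0, 0, 0, 0, -0.024, 0, 0, 0, 0, 0, -0.018, 0, 0, 0, 0, 0, -0.012, 0, 0, 0, 0, 0, -0.006, 0, 0, 0, 0, 0, 0.0, 0, 0, 0, 0, 0, 0.002, 0, 0, 0, 0, 0, 0.002, 0, 0, 0, 0, 0])

```text
t: 12.25
ee_pos: [0.6177, -0.0445, 0.1173]
orientation: [-34.2, 89.5, 42.3]
ft_force: [-10.3, 0.0, 24.7]
grip_width: 0.0003
```

Call:
carry_out(moves=[-0.007, 0, 0, 0, 0, 0, -0.015, 0, 0, 0, 0, 0, -0.022, 0, 0, 0, 0, 0, -0.024, 0, 0, 0, 0, 0, -0.024, 0, 0, 0, 0, 0])

```text
t: 12.75
ee_pos: [0.6176, -0.0447, 0.1413]
orientation: [-35.0, 89.5, 41.5]
ft_force: [-0.4, -0.0, -0.6]
grip_width: 0.0006
```

```bash
python3 - <<'E'
from h import *
a=save("side","s4.png")
cv2.imwrite("pics/c4.png",cv2.resize(a[180:360,250:460],(560,480))[...,::-1])
r=spot_point("side","pin_tip");print([(q["at"],q["score"]) for q in r[:2]])
print("out",proj("side",[[.582,-.127,.158],[.582,-.127,.145],[.582,-.127,.098]]))
go((.617,-.0445,.20))
E
```

```text
[]
out [[375.90591473 279.94750938]
 [375.15393527 285.76116019]
 [372.56796466 305.69146684]]
t 12.85 pos [ 0.6174 -0.0446  0.1408] F [ 0.18  0.34 -0.32] z axis [0.234 0.972 0.007]
(0.617, -0.0445, 0.2) [-0.0592  0.0001  0.0005]
```

View pics/c4.png

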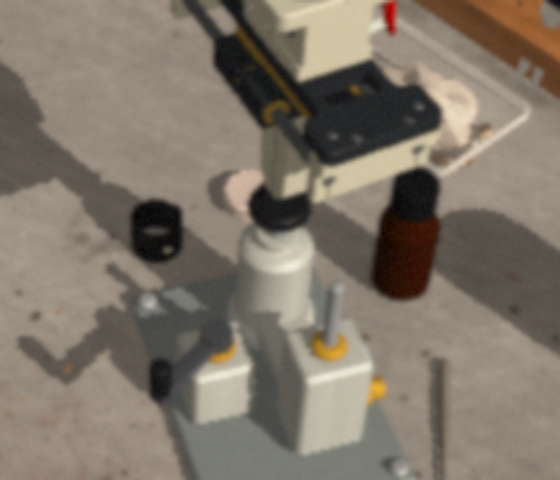

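Call:
carry_out(moves=[0.006, 0, 0, 0, 0, 0, 0.012, 0, 0, 0, 0, 0, 0.018, 0, 0, 0, 0, 0, 0.023, 0, 0, 0, 0, 0, 0.026, 0, 0, 0, 0, 0, 0.026, 0, 0, 0, 0, 0])

```text
t: 13.45
ee_pos: [0.6178, -0.0446, 0.1173]
orientation: [-39.3, 89.5, 37.2]
ft_force: [-11.9, 0.6, 26.9]
grip_width: 0.0003
```

Call:
carry_out(moves=[-0.007, 0, 0, 0, 0, 0, -0.015, 0, 0, 0, 0, 0, -0.022, 0, 0, 0, 0, 0, -0.026, 0, 0, 0, 0, 0, -0.03, 0, 0, 0, 0, 0, -0.06, 0, 0, 0, 0, 0, -0.1, 0, 0, 0, 0, 0, -0.14, 0, 0, 0, 0, 0, -0.14, 0, 0.08, 0, 0, 0, -0.14, 0, 0.12, 0, 0, 0, -0.14, 0, 0.12, 0, 0, 0])

```text
t: 14.55
ee_pos: [0.6452, 0.0745, 0.2579]
orientation: [-34.8, 89.5, 41.7]
ft_force: [-0.5, -0.1, 0.5]
grip_width: 0.0004
```

```bash
python3 - <<'E'
from h import *
a=save("side","s5.png");b=save("top","t5.png")
for k in("pin_tip","plunger_top","lever_knob"):
  for n in("side","top"): print(k,n,[(q["at"],round(q["score"],2)) for q in spot_point(n,k)[:2]])
print("pin out",proj("side",[[.582,-.127,.158]]),proj("top",[[.582,-.127,.158]]))
c=np.hstack([cv2.resize(a[200:380,250:430],(400,400)),cv2.resize(b[180:330,280:430],(400,400))])
cv2.imwrite("pics/c5.png",c[...,::-1])
go()
E
```

```text
pin_tip side [([280.8, 377.7], 0.53)]
pin_tip top [([317.7, 424.9], 0.69), ([259.2, 303.3], 0.58)]
plunger_top side [([253.1, 356.4], 0.97)]
plunger_top top []
lever_knob side [([324.4, 308.2], 0.63)]
lever_knob top [([273.5, 457.1], 0.74), ([316.6, 371.5], 0.46)]
pin out [[375.90591473 279.94750938]] [[407.66591208 268.0149243 ]]
t 14.95 pos [0.6448 0.0701 0.2582] F [ 0.74 -0.28  0.45] z axis [0.236 0.972 0.007]
```

View pics/c5.png

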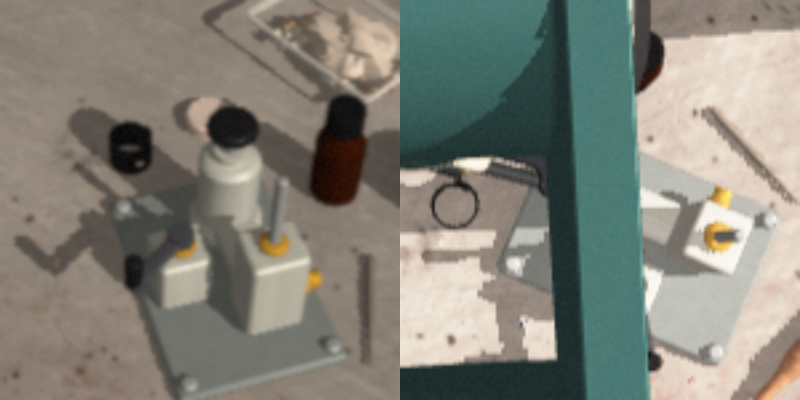

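```bash
python3 -c "
from cell import *
print(close_job())"
```

```text
the job is handed in; nothing more can be done
None
```

The pump job is done and handed in at about 15 s on the robot's clock. The valve is closed, the indicator pin is fully out and the plunger is back up.

- **Valve:** I pushed the release lever to its closed stop with the shut fingertips, to about 18 N against the stop. The side camera then put the knob at (0.493, -0.077), about 2 mm from the predicted closed position. It was still closed at the last look.
- **Plunger:** I gave five full strokes, each down to the solid stop (19–27 N there) and released clear above the head between strokes. After four strokes the pin was about 45 mm out. After the fifth its tip showed at side row 281, against 280 predicted for fully out.
- **Last checks:** In the last side picture the plunger head was back at its starting place. The bystanders looked unmoved wherever they showed, but the clamp and bangle were outside the final crops, so I did not check them at the end. The gripper was clear of everything with no force on it.
- **Disagreements:** With the arm in the way, the top-camera detections in the last check were false hits, so I did not use them. The final pin, plunger and lever readings therefore come from the side view. An early top-camera position for the cuff was also wrong, and I did not use it.

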